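# Pack the jewellery cases into the sprung lift

### The arm

A 6-joint arm with a two-finger parallel gripper is mounted at the origin on the work surface. World frame = base frame: x ahead of the robot, y to its left, z up, the work surface at z = 0. Lengths are in m, angles in rad, forces in N, time in s.
With the tool pointing down it reaches from about 0.375 to 0.975 m from the base axis. Payload 3.8 kg.
Tool frame: the origin (TCP) lies midway between the tips of the shut fingers; the grasp point (between the pads) lies 19 mm behind it; z points along the fingers, y is the line along which they close (so a half turn about z gives the same grasp; the last joint's range is limited). The gripper opens to 88 mm and grips with 3 to 60 N. Pads are 18 mm wide; open, the fingers measure 123 mm over their backs; the gripper's body (75 mm by 187 mm) begins 45 mm behind the grasp point.
Start: joints at [1.24, 0.264, 1.604, -0, 1.274, -0.037], TCP at [0.195, 0.646, 0.239] pointing down, gripper open.
Joint ranges: [-2.63, 2.63], [-0.94, 2.18], [0.31, 2.57], [-1.31, 4.45], [0, 2.66], [-2.55, 2.55]. Speed limits (rad/s): [2.57, 2.57, 3.14, 3.14, 3.14, 3.14].

### API

Orientations are given as a rotation vector (axis times angle).
In Python, from cell import manip, inverse_kinematics, cams, order gives the robot as it stands. Calls block until the motion is done:
- manip.move_pose(position, orientation): joint-space move of the TCP to a pose.
- manip.move_linear(position, rate=0.15, rot=None): straight line of the TCP; rot=None keeps the orientation; rate is the mean speed in m/s.
- manip.set_joints(angles): joint-space move.
- manip.set_gripper(opening, force=None): finger opening in m; force is the grip in N (None keeps the last); returns when the fingers have stopped.
- manip.dwell(seconds).
- inverse_kinematics(position, orientation): joint angles nearest the present ones, or None.
- manip.state(): the state.
- cams.capture(name): name is "scene" or "top" or "wrist"; returns a dict with "image" (480x640x3 uint8, blue, green, red), "z_map" (480x640 float32, m along the optical axis (not along the pixel's ray), 0 where there is no reading), "intrinsics" (3x3 intrinsics, pixels), "k1" (the pictures are not rectified: a ray, as slopes to the right and down, at radius r is drawn at 1 + k1 r^2 times it, then the intrinsics apply), "position" and "orientation" of the camera in the world; the wrist camera has in their place "T_tool_cam" (4x4, takes a point from camera to tool coordinates, whose origin is the TCP and whose axes are the flange's). Camera axes: x right, y down, z forward; pixel columns grow to the right and rows downward; lengths in m; the calibration is good to about 2 mm. A picture is of the moment at which its call begins: read the wrist's pose just before it.
A pose or a line that the arm cannot do raises manip.IKError and nothing moves.
- order.close_job(): hands the job in; it is judged then, once.
The state is a dict: "clock": time; "joint_pos": joint angles; "joint_velocities": joint speeds; "tau": joint torques, N m; "tool_pos": TCP position; "tcp_rot": TCP orientation; "contact_force": force on the tool from outside, world axes, zero at the start; "moment": the same for the moment, N m; "gripper_width": finger opening in m; "grasp_force": force on a finger pad.
Only numpy, scipy, OpenCV 4.12 (cv2) and the standard library are available. Lean on these libraries where they do the work, as an engineer would, in place of code of your own. Each camera call takes 0.05 s, during which the arm holds its last target. There are 200 camera calls.

### The job

Pack up the stall: gently slide the red-lined jewellery case from its wing onto the sprung platform in the middle of the packing lift, and once it has sunk and lies flat in the well, slide the white-lined case from the other wing in on top of it. At the end both cases lie flat in the well, white on red, and nothing touches them; do not tip a case over and leave everything else on the table where it is.

Things in the scene. Friction and masses are not known exactly. Their poses are not given: they have to be found in the camera images.
- lift: packing lift fixed to the table: blue frame 530 mm long (its y), 230 mm wide (its x), a well in the middle, a flat plywood wing at each end. Origin: centre of its underside, z up. Wing tops are level with the well's mouth, 90 mm up. Well: 122 mm along y (-61 to +61), 160 mm along x. Wings: |y| from 61 to 265 mm, outer ends open; nothing stands between wing and well
- well_mouth (a point): centre of the well's mouth, level with the wing tops; axes as the lift's. Aluminium side rails stand 12 mm above the wings: 196 mm apart (along x) where |y| is above 145 mm, narrowing like a funnel from there to 160 mm at the mouth, then running on along the well's sides
- platform (a joint): how far the yellow sprung platform in the well has sunk, m: 0 = up (top 2 mm below the wing tops), 0.075 = lowest. It moves straight down, about 28 mm per case (23 to 36 as their weights vary), and springs back unloaded. A case pushed onto it tips nose-down a few degrees, and lies flat once its tail has left the wing
- red_case: flat rigid jewellery case, black frame and RED lining with rows of silver rings: 150 mm (its x) x 110 mm (its y) x 24 mm tall, about 0.45 kg. Origin: centre of its underside. It starts flat on one of the two wings (either one), its 150 mm side across the wing
- white_case: the same kind of case with WHITE lining and three bangles: 150 mm (x) x 110 mm (y) x 24 mm, about 0.45 kg. Origin: centre of its underside. It starts flat on the other wing
- ring_cone: wooden ring cone, 80 mm tall, 52 mm base, on the table on the robot's side of the lift; loose, to be left alone. Origin: centre of its underside
- bowl: small terracotta bowl, 100 mm across, 40 mm tall, beyond the lift; loose, to be left alone. Origin: centre of its underside
- gift_box: cardboard gift box 90 x 90 x 45 mm, beyond the lift; loose, to be left alone. Origin: centre of its underside
- vase: terracotta vase, 180 mm tall, 110 mm wide; loose, to be left alone. Origin: centre of its underside
- cactus: green cactus in a terracotta pot, 138 mm tall, 92 mm wide; loose, to be left alone. Origin: centre of its underside
- mug: blue mug, 90 mm tall, 80 mm wide, with a handle; loose, to be left alone. Origin: centre of its underside
Things that resemble listed ones, but are neither listed nor needed, are in the scene too. What is shaped like the white_case but turquoise or yellow is not meant.

How it is judged:
By the outcome, as a careful person would: the job done as asked, in the order asked, and still so for the second after the job is handed in, with the robot touching nothing.
It also fails if it takes over 61 s, if anything falls off the work surface, if the arm or the gripper's body presses on something with over 40 N, if the wrist force passes 120 N, or if a joint passes its speed limit or range.

## Working session

There is one attempt and no reset: what is moved stays moved. The work goes in short steps, each a Python script; the robot and the scene stay as the last script left them, time stands still between calls to the robot, and variables do not carry over. Pictures are saved under pics/ and viewed, at most 10 in all, crops included, and the job is handed in when it is done.

```bash
mkdir -p pics; ls
cat > h.py <<'E'
import numpy as np, cv2
from scipy.spatial.transform import Rotation as R
from cell import manip, inverse_kinematics, cams, order
def pose(c):
    o=np.array(c["orientation"],float)
    Rm=o if o.shape==(3,3) else R.from_rotvec(o).as_matrix()
    return Rm,np.array(c["position"],float)
def cloud(c,Rm,p):
    K=c["intrinsics"];k=c["k1"];v,u=np.mgrid[:480,:640]
    x=(u-K[0,2])/K[0,0];y=(v-K[1,2])/K[1,1];a,b=x.copy(),y.copy()
    for _ in range(8):
        s=1+k*(a*a+b*b);a=x/s;b=y/s
    rays=np.stack([a,b,np.ones_like(a)],-1)@Rm.T
    return rays, p+rays*c["z_map"][...,None]
E
python3 - <<'E'
from h import *
for n in("top","scene"):
    c=cams.capture(n);cv2.imwrite(f"pics/{n}.png",c["image"])
    print(n,c["position"],c["orientation"],c["k1"],c["intrinsics"])
    np.savez(f"{n}.npz",**{k:np.array(v) for k,v in c.items()})
print(manip.state())
E
```

```text
pics
top [0.327991   0.00209169 1.17726637] [-2.16519952  2.1176626  -0.21124375] -0.07806320994981727 [[508.52550706   0.         319.13860351]
 [  0.         508.52550706 242.86135571]
 [  0.           0.           1.        ]]
scene [1.69781381 0.0540281  1.18333093] [-1.7148548  -1.78130614  0.79316945] -0.04014516149042732 [[599.49744975   0.         319.87554875]
 [  0.         599.49744975 245.00574909]
 [  0.           0.           1.        ]]
{'clock': 0.1, 'joint_pos': array([ 1.24000900e+00,  2.63758167e-01,  1.60436120e+00, -2.42813061e-04,
        1.27447873e+00, -3.69121714e-02]), 'joint_velocities': array([-0.00054137,  0.00152421, -0.00072779,  0.00169954,  0.00186474,
        0.00267757]), 'tau': array([ 3.57092237e-01, -4.76670921e+01, -3.46858120e+01,  2.24835696e-01,
       -4.86379713e-01, -6.91351073e-03]), 'tool_pos': array([0.19546053, 0.64560615, 0.23860617]), 'tcp_rot': array([ 4.59841784e-01,  3.10771104e+00, -1.61939304e-03]), 'contact_force': array([-0.62227069, -0.98391352,  0.69962033]), 'moment': array([-0.03530171, -0.0126782 , -0.0090841 ]), 'grasp_force': 1.9864976406097412, 'gripper_width': 0.08800330827482679}
```

View pics/top.png

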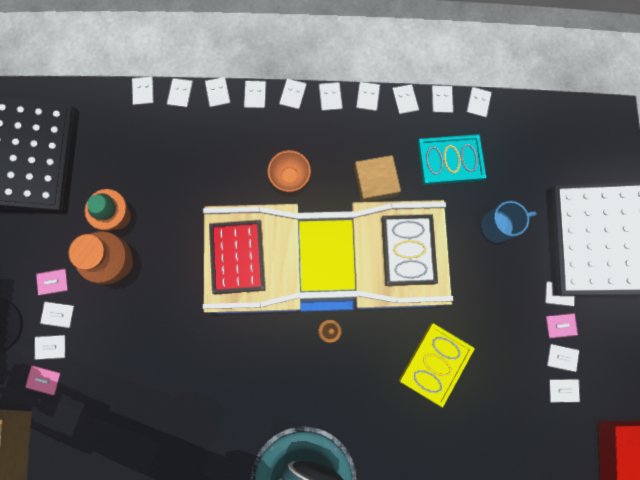

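View pics/scene.png

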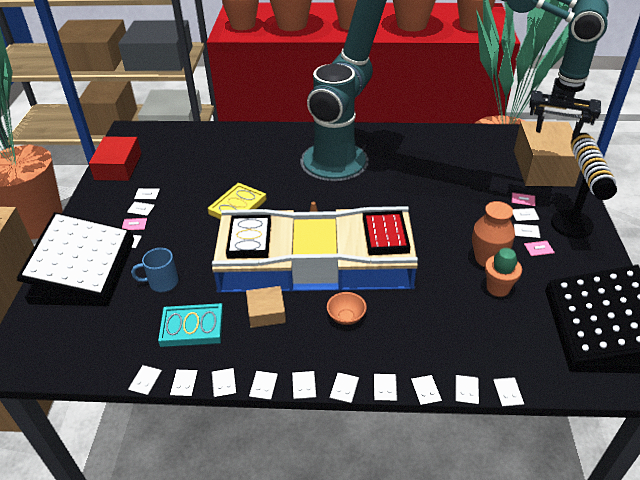

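The top view has world +x up and +y left. The red case is on the +y (left) wing, centred near (237,257), and the white case is on the −y wing, near (409,250). The yellow platform is at about (327,255), and the ring cone is at (330,331). The scene view shows the same layout, with the vase and cactus well clear of the +y end.

```bash
cat >> h.py <<'E'
def onplane(rays,p,z): return p+rays*((z-p[2])/rays[...,2])[...,None]
def rect(mask,P):
    n,l,s,_=cv2.connectedComponentsWithStats(mask.astype(np.uint8)); i=1+s[1:,4].argmax()
    cs,_=cv2.findContours((l==i).astype(np.uint8),cv2.RETR_EXTERNAL,cv2.CHAIN_APPROX_NONE)
    q=cv2.convexHull(max(cs,key=cv2.contourArea))[:,0]
    (cx,cy),(w,h),a=cv2.minAreaRect(P[q[:,1],q[:,0],:2].astype(np.float32))
    if w<h: w,h,a=h,w,a-90      # a = direction of long side, deg
    return np.round([cx,cy,w,h,(a+90)%180-90],4)
def measure(c):
    Rm,p=pose(c);rays,X=cloud(c,Rm,p);h=cv2.cvtColor(c["image"],cv2.COLOR_BGR2HSV);H,S,V=h[...,0],h[...,1],h[...,2]
    reg=np.zeros((480,640),bool);reg[195:318,195:460]=1
    red=reg&((H<8)|(H>172))&(S>150)&(V>90)
    yel=reg&(abs(H.astype(int)-29)<5)&(S>200)
    right=reg.copy();right[:,:375]=0;right[:,:]&=True
    dark=reg&(V<60);inn=np.zeros_like(reg);inn[213:300,205:445]=1
    zs=X[...,2]
    o={}
    k=np.ones((5,5),np.uint8)
    rm=cv2.morphologyEx(red.astype(np.uint8),cv2.MORPH_CLOSE,k)
    o['red']=rect(rm,onplane(rays,p,.112)); o['redz']=np.median(zs[rm>0])
    for s,cols in(('frameL',slice(200,290)),('frameR',slice(365,445))):
        m=np.zeros_like(reg);m[:,cols]=1
        o[s]=rect(dark&inn&m,onplane(rays,p,.114))
    o['yel']=rect(yel,onplane(rays,p,.088)); o['yelz']=np.median(zs[yel])
    lm=reg&(zs>.075)&(zs<.13)
    o['lift']=rect(lm,X)
    return o
E
python3 - <<'E'
from h import *
for k,v in measure({k:v for k,v in np.load("top.npz").items()}).items(): print(k,v)
c={k:v for k,v in np.load("top.npz").items()}
Rm,p=pose(c);r,X=cloud(c,Rm,p)
for u,v in((282,230),(282,285),(375,225),(375,285),(237,257),(409,270),(100,257),(480,255)):print(u,v,X[v,u].round(4))
for q in ((.6,.31),(.6,-.3)):
  for z in(.095,.2):print(q,z,inverse_kinematics([*q,z],[0,np.pi,0]),inverse_kinematics([*q,z],[np.pi,0,0]))
print(R.from_rotvec(manip.state()['tcp_rot']).as_matrix().round(2))
E
```

```text
Traceback (most recent call last):
  File "h.py", line 37, in measure
    o[s]=rect(dark&inn&m,onplane(rays,p,.114))
         ~~~~^^^^^^^^^^^^^^^^^^^^^^^^^^^^^^^^^
  File "h.py", line 17, in rect
    n,l,s,_=cv2.connectedComponentsWithStats(mask.astype(np.uint8)); i=1+s[1:,4].argmax()
                                                                         ~~~~~~~~~~~~~~^^
ValueError: attempt to get argmax of an empty sequence
```

```bash
sed -i 's/V<60/V<100/; /right=reg.copy/d' h.py
python3 - <<'E'
from h import *
c={k:v for k,v in np.load("top.npz").items()}
print(c["image"][257,205:270].max(1))
for k,v in measure(c).items(): print(k,v)
Rm,p=pose(c);r,X=cloud(c,Rm,p)
for u,v in((282,230),(282,285),(375,225),(375,285),(237,257),(409,270),(100,257),(480,255)):print(u,v,X[v,u].round(4))
for q in ((.6,.31),(.6,-.3)):
  for z in(.095,.2):print(q,z,inverse_kinematics([*q,z],[0,np.pi,0]),inverse_kinematics([*q,z],[np.pi,0,0]))
print(R.from_rotvec(manip.state()['tcp_rot']).as_matrix().round(2))
E
```

```text
[229 229 230 230 226 164  91  73  73 107 217 223 223 223 223 221 208 218
 178 220 224 224 224 225 225 225 224 225 225 225 225 218 195 222 225 226
 226 226 226 226 226 226 226 226 221 206 214 225 226 227 227 227 225 204
 113  86  85  94 162 227 231 231 231 231 231]
red [0.4824 0.1534 0.133  0.0934 5.7724]
redz 0.10760648826695296
frameL [0.481  0.1524 0.1494 0.1088 5.5888]
frameR [ 0.5048 -0.2128  0.149   0.1113  3.3778]
yel [ 0.4932 -0.0391  0.1503  0.1142  2.9892]
yelz 0.08845411832280592
lift [ 4.93500e-01 -3.83000e-02  5.31000e-01  2.31300e-01 -8.69544e+01]
282 230 [0.5444 0.0595 0.0923]
282 285 [0.4251 0.0558 0.0897]
375 225 [ 0.561  -0.1434  0.091 ]
375 285 [ 0.4296 -0.1439  0.0885]
237 257 [0.4801 0.1517 0.1118]
409 270 [ 0.4613 -0.2141  0.1079]
100 257 [0.4635 0.4155 0.1801]
480 255 [ 0.513  -0.4043  0.008 ]
(0.6, 0.31) 0.095 [ 4.40013834e-01  3.79803891e-01  1.73044591e+00 -4.44089210e-16
  1.03134285e+00 -1.13078249e+00] [ 4.40013834e-01  3.79803891e-01  1.73044591e+00 -4.44089210e-16
  1.03134285e+00  2.01081016e+00]
(0.6, 0.31) 0.2 [ 4.40013834e-01  2.89265303e-01  1.64434011e+00 -4.44089210e-16
  1.20798724e+00 -1.13078249e+00] [ 4.40013834e-01  2.89265303e-01  1.64434011e+00 -4.44089210e-16
  1.20798724e+00  2.01081016e+00]
(0.6, -0.3) 0.095 [-0.50077487  0.37211573  1.74111626  0.          1.02836066 -2.07157119] [-5.00774866e-01  3.72115731e-01  1.74111626e+00 -4.44089210e-16
  1.02836066e+00  1.07002146e+00]
(0.6, -0.3) 0.2 [-0.50077487  0.28096939  1.65489606  0.          1.2057272  -2.07157119] [-5.00774866e-01  2.80969390e-01  1.65489606e+00 -4.44089210e-16
  1.20572720e+00  1.07002146e+00]
[[-0.96  0.29 -0.  ]
 [ 0.29  0.96 -0.  ]
 [-0.   -0.   -1.  ]]
```

```bash
cat >> h.py <<'E'
C=np.array([.4935,-.0385]);PSI=np.deg2rad(3.05);cs,sn=np.cos(PSI),np.sin(PSI);LX=np.array([cs,sn,0]);LY=np.array([-sn,cs,0])
def W(x,y,z): return [*(C+x*LX[:2]+y*LY[:2]),z]
def L(xy): d=np.array(xy[:2])-C; return np.round([d@LX[:2],d@LY[:2]],4)
def rv(dyaw=0,s=1):
    return (R.from_euler('z',dyaw)*R.from_matrix(np.stack([s*LY,s*LX,[0,0,-1]],1))).as_rotvec()
def st(t): s=manip.state();print(t,round(s['clock'],2),L(s['tool_pos']),s['tool_pos'][2].round(4),s['contact_force'].round(1))
E
python3 - <<'E'
from h import *
s0=manip.state()
q=[(abs(inverse_kinematics(W(0,.277,.3),rv(0,s))[5]),s) for s in(1,-1)];s=min(q)[1];print(q)
p=s0['tool_pos'];manip.move_linear([p[0],p[1],.3],.25)
manip.move_pose(W(0,.277,.3),rv(0,s));st('above')
manip.move_linear(W(0,.277,.097),.15);st('down')
manip.move_linear(W(0,.15,.097),.07);st('p1')
manip.move_linear(W(0,.09,.097),.05);st('p2')
manip.move_linear(W(0,.068,.097),.03);st('p3')
c=cams.capture('wrist');cv2.imwrite('pics/w1.png',c['image'])
c=cams.capture('scene');cv2.imwrite('pics/s1.png',cv2.resize(c['image'][180:310,190:440],None,fx=3,fy=3))
E
```

```text
Traceback (most recent call last):
TypeError: 'NoneType' object is not subscriptable
```

```bash
cat >> h.py <<'E'
def sign(p):
    k={s:inverse_kinematics(p,rv(0,s)) for s in(1,-1)}
    print(k);return min((abs(j[5]),s) for s,j in k.items() if j is not None)[1]
E
python3 - <<'E'
from h import *
s0=manip.state()
s=sign(W(0,.277,.3))
for y,z in((.277,.097),(.06,.097)): print(inverse_kinematics(W(0,y,z),rv(0,s)) is not None)
p=s0['tool_pos'];manip.move_linear([p[0],p[1],.3],.25)
manip.move_pose(W(0,.277,.3),rv(0,s));st('above')
manip.move_linear(W(0,.277,.097),.15);st('down')
manip.move_linear(W(0,.15,.097),.07);st('p1')
manip.move_linear(W(0,.09,.097),.05);st('p2')
manip.move_linear(W(0,.068,.097),.03);st('p3')
c=cams.capture('wrist');cv2.imwrite('pics/w1.png',c['image'])
c=cams.capture('scene');cv2.imwrite('pics/s1.png',cv2.resize(c['image'][180:310,190:440],None,fx=3,fy=3))
E
```

```text
{1: array([ 0.41493323, -0.03616839,  1.82382101,  0.        ,  1.35394003,
        0.36170069]), -1: None}
True
True
above 2.3 [-1.000e-04  2.778e-01] 0.2999 [ 0.2  2.3 -3.2]
down 3.8 [0.0009 0.2773] 0.0981 [ 0.3  2.1 -4.3]
p1 5.77 [1.000e-04 1.497e-01] 0.0971 [ 0.8  4.  -1.7]
p2 7.12 [0.0004 0.0902] 0.0975 [0.  5.4 0.4]
p3 8.0 [0.     0.0677] 0.097 [-0.1  1.4 -3.5]
```

View pics/s1.png

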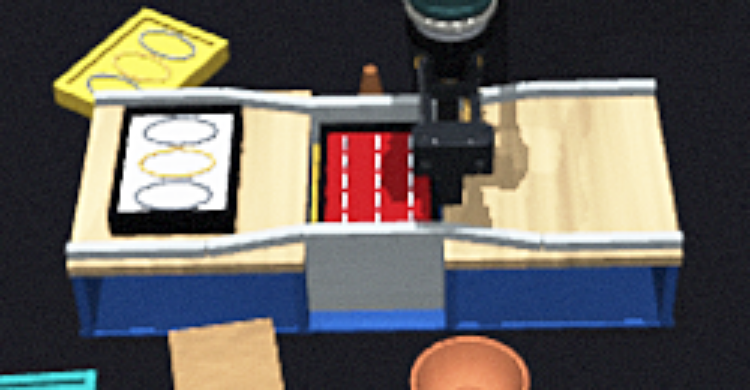

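View pics/w1.png

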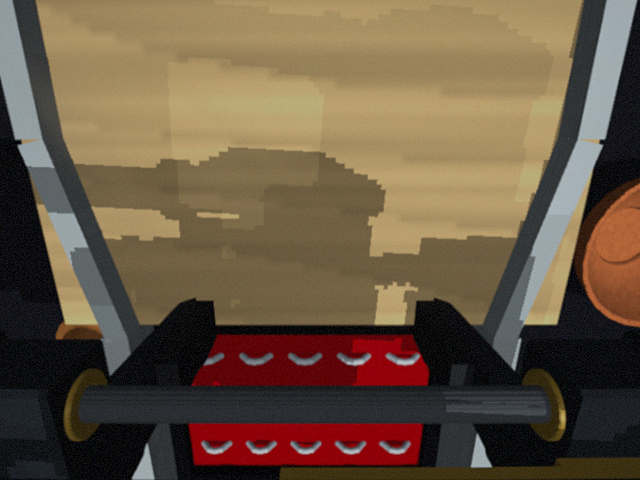

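In the scene crop the red case is in the well, with a sliver of yellow left at its far end (316,190). The push force also dropped at the end of the stroke. The wrist view shows the red lining between the fingers at (305,400), below the wing edge. Next I back off, lift and check the depth.

```bash
cat >> h.py <<'E'
def flat(name,msk):
    c=cams.capture(name);Rm,p=pose(c);_,X=cloud(c,Rm,p);h=cv2.cvtColor(c["image"],cv2.COLOR_BGR2HSV)
    l=(X[...,:2]-C)@np.stack([LX[:2],LY[:2]],1)
    m=(abs(l[...,0])<.07)&(abs(l[...,1])<.061)&msk(h)&(c["z_map"]>0)
    A=np.c_[l[m],np.ones(m.sum())];k=np.linalg.lstsq(A,X[...,2][m],rcond=None)[0]
    print(name,m.sum(),'z0',k[2].round(4),'tilt deg x,y',np.degrees(np.arctan(k[:2])).round(2),'y-range',np.percentile(l[m][:,1],[1,99]).round(4),'x-range',np.percentile(l[m][:,0],[1,99]).round(4));return c
RED=lambda h:((h[...,0]<8)|(h[...,0]>172))&(h[...,1]>150)&(h[...,2]>60)
WHT=lambda h:(h[...,1]<50)&(h[...,2]>150)
E
python3 - <<'E'
from h import *
manip.move_linear(W(0,.085,.097),.1)
manip.move_linear(W(0,.085,.25),.25)
s=sign(W(0,-.265,.25))
manip.move_pose(W(0,-.265,.25),rv(0,s));st('above')
c=flat('top',RED);c=flat('scene',RED)
cv2.imwrite('pics/s2.png',cv2.resize(c['image'][180:310,190:440],None,fx=3,fy=3))
E
```

```text
{1: array([-0.58046639,  0.09963709,  1.77546491,  0.        ,  1.26649065,
       -0.63369893]), -1: array([-0.58046639,  0.09963709,  1.77546491,  0.        ,  1.26649065,
        2.50789372])}
above 10.49 [ 1.000e-04 -2.639e-01] 0.2495 [ 0.8  2.1 -2.9]
top 2160 z0 0.0761 tilt deg x,y [0.06 0.22] y-range [-0.0431  0.0486] x-range [-0.0684  0.062 ]
scene 872 z0 0.073 tilt deg x,y [0.39 0.62] y-range [-0.0431  0.0515] x-range [-0.0686  0.0496]
```

View pics/s2.png

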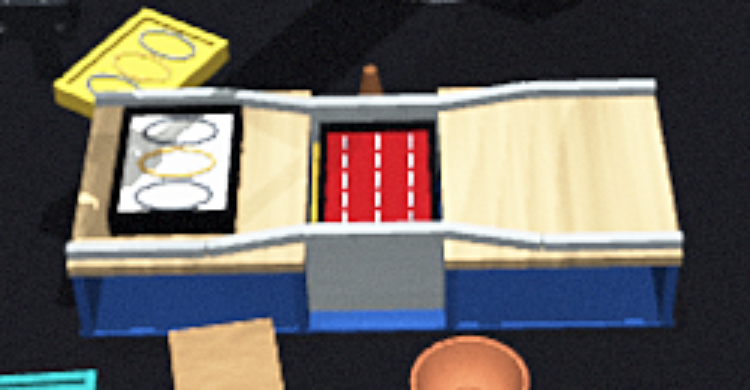

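The red case lies flat in the well, sunk about 33 mm with under 1° of tilt. In the crop its lining is centred near (377,175), with clear edges all round. Next is the white case.

Run:
```python
from h import *
manip.move_linear(W(0,-.268,.097),.15);st('down')
manip.move_linear(W(0,-.15,.097),.07);st('p1')
manip.move_linear(W(0,-.09,.097),.04);st('p2')
manip.move_linear(W(0,-.068,.097),.025);st('p3')
manip.dwell(.3);st('d')
c=flat('scene',WHT)
cv2.imwrite('pics/s3.png',cv2.resize(c['image'][180:310,190:440],None,fx=3,fy=3))
```

```text
down 11.76 [ 0.0008 -0.2685] 0.0981 [-0.6  1.8 -3.3]
p1 13.59 [ 1.0e-04 -1.5e-01] 0.0971 [ 0.5  1.1 -2.3]
p2 15.24 [ 0.0001 -0.0899] 0.0969 [ 1.2 -1.4  0.1]
p3 16.27 [ 0.0001 -0.0678] 0.0971 [ 0.4  1.9 -3.6]
d 16.57 [ 0.     -0.0681] 0.097 [ 1.1  1.7 -3.3]
scene 802 z0 0.1112 tilt deg x,y [ 27.04 -35.34] y-range [-0.0498  0.0439] x-range [-0.0649  0.0454]
```

View pics/s3.png

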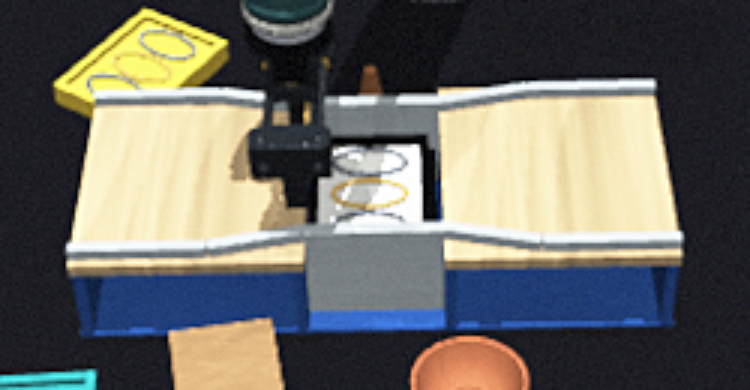

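The white lining is in the well, around (370,190), and the force has dropped again. The scene tilt fit includes the gripper, so it means nothing here. I'll back off, clear the area and check.

Run:
```python
from h import *
manip.move_linear(W(0,-.085,.097),.1)
manip.move_linear(W(0,-.085,.27),.25)
manip.move_pose(W(0,-.28,.3),rv(0,1));manip.dwell(.5);st('up')
c=flat('top',WHT)
cv2.imwrite('pics/t4.png',cv2.resize(c['image'][195:320,195:460],None,fx=3,fy=3))
c=flat('scene',WHT)
cv2.imwrite('pics/s4.png',c['image'])
```

```text
up 19.09 [ 2.000e-04 -2.796e-01] 0.3002 [-0.2  2.7 -3.5]
top 2425 z0 0.0648 tilt deg x,y [-0.17  1.13] y-range [-0.0512  0.0425] x-range [-0.0636  0.0684]
scene 823 z0 0.0614 tilt deg x,y [0.87 0.48] y-range [-0.051   0.0438] x-range [-0.0644  0.0438]
```

View pics/t4.png

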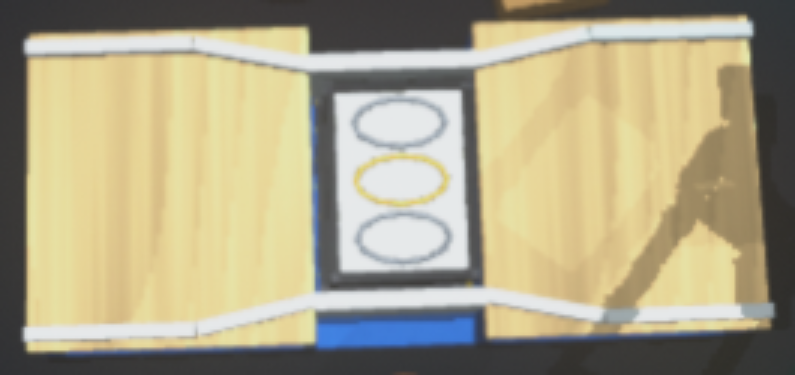

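View pics/s4.png

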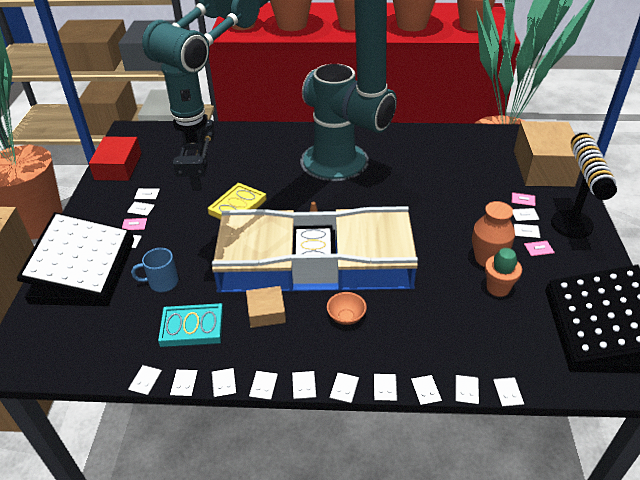

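Both pictures show the white case down in the well, with its lining centred near (400,180) in the top crop and (313,240) in the scene view. Everything else is where it was. I'll do one robust flatness check away from the edges, then hand in.

Run:
```python
from h import *
def inner(h): return cv2.erode(cv2.morphologyEx(WHT(h).astype(np.uint8),cv2.MORPH_CLOSE,np.ones((5,5))),np.ones((7,7)))>0
flat('top',inner);flat('scene',inner)
```

```text
top 1966 z0 0.0647 tilt deg x,y [-0.07  0.03] y-range [-0.0443  0.0351] x-range [-0.0563  0.0616]
scene 659 z0 0.0614 tilt deg x,y [ 1.14 -0.07] y-range [-0.042   0.0356] x-range [-0.0521  0.0424]
```

```bash
python3 -c "
from h import *
print(order.close_job())"
```

```text
the job is handed in; nothing more can be done
None
```

Both cases are in the well, white on top of red, and the last camera check showed the white case flat; the arm is clear, nothing else was moved, and the job is handed in at about 19 s on the robot's clock.

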